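# Gather mosaic stones in a tipping tray

## Task

Put the mosaic stone that lies on the table into the level tray with the three others. Then press the tray's ledge down, gently and by feel, until the tray sits on its rubber block, keep it there until all four stones have slid to the ledge end, and ease it back up to level under your hand without letting it spring back. Leave the tape roll, tumbler and paintbrush where they are, take your hand away at the end, and never press on the tray with more than 25 N.

Things in the scene. Friction and masses are not known exactly. Their poses are not given: they have to be found in the camera images.
- tray: sheet-aluminium tray hinged see-saw fashion on a wooden stand; inside 240 mm (x) by 120 mm (y), walls 22 mm high, 6 mm thick. Origin: middle of the inner floor, on the hinge axis, 100 mm above the table; z normal to the floor, x towards the ledge end. It tilts about its y: pressing the ledge lowers the +x end. A spring holds it level against a rest; let go while tilted, it snaps back (limit 1.5 rad/s)
- tray_floor (a point): middle of the tray's inner floor, the same point and axes as the tray's origin. Stones on it begin to slide at a tilt of about 0.17 to 0.28 rad, and stay put on the level tray
- ledge (a point): where to press: top of the flat ledge sticking out from the rim at the +x end, 158 mm along the tray's x and 22 mm above its inner floor, axes as the tray's. Ledge: x 126 to 180 mm, 90 mm wide (y), 5 mm thick, nothing above it. The spring takes about 3 N here to start, about 6 N just above the block; more than that bears on the block, total to stay under 25 N
- block: loose rubber stop block 30 x 90 x 40 mm, 0.7 kg, on the stand's 12 mm base board under the ledge half of the tray, 70 to 90 mm from the hinge (differs each time); origin under its centre. The tray meets it at a tilt of 0.35 to 0.48 rad, felt as a sharp rise of force; the height is not known well enough to press by position
- stray_center (a point): the loose, fourth mosaic stone: square terracotta tile 26 x 26 x 12 mm, 20 g, smooth; this point is its centre, z up, x and y square to its sides. It starts flat on the table, on the robot's right (-y) side
- stone1_center (a point): first mosaic stone: square terracotta tile 26 x 26 x 12 mm, 20 g, smooth; this point is its centre, z up, x and y square to its sides; starts flat in the tray in the half away from the ledge (tray x -100 to -50 mm), at the tray's -y side
- stone2_center (a point): second mosaic stone: square terracotta tile 26 x 26 x 12 mm, 20 g, smooth; this point is its centre, z up, x and y square to its sides; starts likewise in the middle
- stone3_center (a point): third mosaic stone: square terracotta tile 26 x 26 x 12 mm, 20 g, smooth; this point is its centre, z up, x and y square to its sides; starts likewise at the tray's +y side
- tape: bystander: roll of masking tape lying flat, 84 mm across, 40 mm high; origin under its centre
- tumbler: bystander: drinking glass, 68 mm across the rim, 85 mm high; origin under its centre
- paintbrush: bystander: paintbrush lying beyond the tray; origin under its middle
Not all that is in view belongs to the job. Leave any blue or purple look-alike of the part that bears stray_center alone. What is shaped like the part that bears stone3_center but white is not meant.

How it is judged:
By the outcome, as a careful person would: the job done as asked, in the order asked, and still so for the second after the job is handed in, with the robot touching nothing.
It also fails if it takes over 61 s, if anything falls off the work surface, if the arm or the gripper's body presses on something with over 40 N, if the wrist force passes 120 N, or if a joint passes its speed limit or range.

## Robot

A 6-joint arm with a two-finger parallel gripper is mounted at the origin on the work surface. World frame = base frame: x ahead of the robot, y to its left, z up, the work surface at z = 0. Lengths are in m, angles in rad, forces in N, time in s.
With the tool pointing down it reaches from about 0.35 to 0.975 m from the base axis. Payload 4.9 kg.
Tool frame: the origin (TCP) lies midway between the tips of the shut fingers; the grasp point (between the pads) lies 19 mm behind it; z points along the fingers, y is the line along which they close (so a half turn about z gives the same grasp; the last joint's range is limited). The gripper opens to 85 mm and grips with 20 to 120 N. Pads are 22 mm wide; open, the fingers measure 114 mm over their backs; the gripper's body (76 mm by 85 mm) begins 54 mm behind the grasp point. The pads swing forward as they close: fully open they stand 13 mm farther back than shut.
Start: joints at [-1.244, 0.053, 1.613, -0, 1.476, -0.119], TCP at [0.269, -0.564, 0.199] pointing down, gripper open.
Joint ranges: [-3.01, 3.01], [-1.01, 2.22], [0.06, 2.58], [-1.02, 4.17], [0.09, 2.62], [-3.14, 3.14]. Speed limits (rad/s): [2.57, 2.57, 3.14, 3.14, 3.14, 3.14].

## Interface

Orientations are given as a rotation vector (axis times angle).
In Python, from station import ctrl gives the robot as it stands.
- The arm moves only by the shell command python3 -m handwheel 'ROWS' [FORCE]. ROWS is JSON, a list of rows, each an object with "gripper": the gripper command: -1 is fully open, 1 is shut, values between are in proportion; "offset": the shift along the tool's x, y, z in mm, a list of three; "rotation": the turn, a rotation vector about the tool's x, y, z in rad, a list of three. A call has exactly 8 rows; each row is the pose to reach, as a shift and turn from the pose commanded when the call began, along the tool's axes at that moment; what a row does not reach only later rows make up. A row lasts 1/8 s, in which the tool goes at most 62.5 mm and 10.7 degrees, less where a joint would pass 70% of its speed; a pose out of reach is approached as far as the arm can. A call with a gripper value outside its range is refused whole. The fingers move at their own pace and stop on an object; FORCE is the grip in N (left out, the last holds). Time passes only in rows, so rows that repeat a pose let the fingers close, or fill a call up. It gives the time, the measured TCP pose, the force, the opening and the grip force at its end, in the units of the state.
- ctrl.get_obs(): the state, without advancing time (a new reading comes with each control period).
- ctrl.get_image(name): name is "scene" or "top" or "wrist"; returns a dict with "image" (420x560x3 uint8, red, green, blue), "fovy" (degrees; the focal length in pixels is half the picture's height over the tangent of half this angle, whatever the lens; pixels are square), "cx", "cy" (the principal point, pixels), "xyz" and "attitude" of the camera in the world. Camera axes: x right, y up, looking along -z (the intrinsics and any distortion apply to the point x, -y, -z); pixel columns grow to the right and rows downward; lengths in m; the calibration is good to about 2 mm. A picture is of the moment at which its call begins. There is no depth.
- ctrl.finish_job(): hands the job in; it is judged then, once.
The state is a dict: "t": time; "q": joint angles; "dq": joint speeds; "effort": joint torques, N m; "tool_pos": TCP position; "tool_rot": TCP orientation; "contact_force": force on the tool from outside, world axes, zero at the start; "wrist_torque": the same for the moment, N m; "opening": finger opening in m; "grip_force": force on a finger pad.
Only numpy, scipy, OpenCV 4.12 (cv2) and the standard library are available. Lean on these libraries where they do the work, as an engineer would, in place of code of your own. Each camera call takes 0.05 s, during which the arm holds its last target. There are 200 camera calls.

## Working session

There is one attempt and no reset: what is moved stays moved. The work goes in short steps, Python scripts to look and compute and a shell command to move; the robot and the scene stay as the last step left them, time stands still between calls to the robot, and variables do not carry over. Pictures are saved under pics/ and viewed, at most 10 in all, crops included, and the job is handed in when it is done.

```bash
mkdir -p pics; ls
cat > h.py <<'E'
import numpy as np, cv2
from scipy.spatial.transform import Rotation as R
from station import ctrl
def snap(n,f):
    d=ctrl.get_image(n); cv2.imwrite('pics/'+f,d['image'][:,:,::-1]); 
    return {k:v for k,v in d.items() if k!='image'}
E
python3 - <<'E'
from h import *
for n in ['scene','top']: print(n,snap(n,n+'0.png'))
o=ctrl.get_obs(); print(o)
E
```

```text
pics
scene {'fovy': 52.61255327530274, 'cx': 277.496309173275, 'cy': 219.93263440559332, 'xyz': array([1.02379394, 0.15495748, 0.75247458]), 'attitude': array([0.39587995, 0.64500816, 2.00456016])}
top {'fovy': 57.11525986232037, 'cx': 281.72753410543316, 'cy': 209.78439544564785, 'xyz': array([ 0.55549172, -0.07901576,  0.8093734 ]), 'attitude': array([ 0.07771713, -0.07230883, -1.57227558])}
{'t': 0.1, 'q': array([-1.24400524e+00,  5.32892459e-02,  1.61415580e+00,  2.17291604e-06,
        1.47600050e+00, -1.18977104e-01]), 'dq': array([-3.81381201e-04, -2.88393540e-04, -4.48473180e-03,  1.66887718e-03,
       -7.51416127e-05,  1.03288212e-03]), 'effort': array([ 1.25923165e-03, -3.94901991e+01, -3.71362889e+01, -4.71004842e-05,
        3.94559975e-03,  1.15732757e-06]), 'tool_pos': array([ 0.26928193, -0.56332391,  0.19758754]), 'tool_rot': array([-3.06208473e+00, -6.94020254e-01,  2.98325172e-04]), 'contact_force': array([ 0.38646022, -0.0493042 , -0.12201634]), 'wrist_torque': array([ 0.02120183,  0.02850995, -0.00619889]), 'grip_force': 0.0, 'opening': 0.08534761014522502}
```

View pics/top0.png

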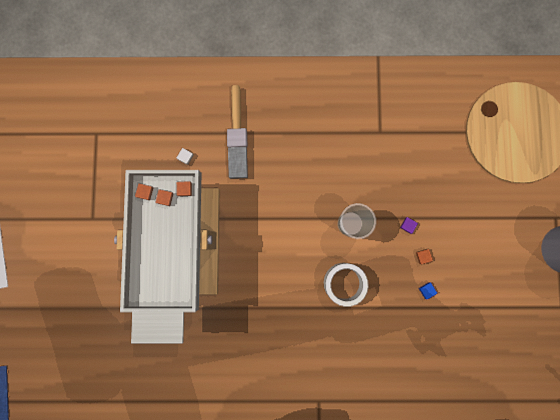

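View pics/scene0.png

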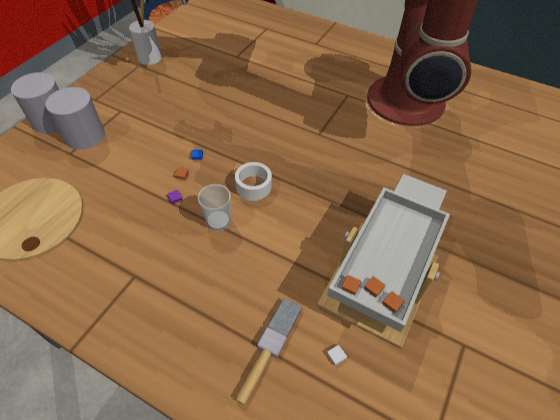

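The top view shows the terracotta stray at (425,256), between blue (428,290) and purple (409,225). The tray runs from (162,172) down to (160,310), with its ledge towards the robot at about (157,327). The three stones are at (144,191), (164,198) and (184,188). The scene view agrees, with the stray at (181,173).

```bash
cat >> h.py <<'E'
def mk(d,H=420):
    f=H/2/np.tan(np.radians(d['fovy'])/2)
    return f,R.from_rotvec(d['attitude']).as_matrix(),np.array(d['xyz']),d['cx'],d['cy']
def ray(c,u,v,z):
    f,M,p,cx,cy=c; r=M@np.array([(u-cx)/f,-(v-cy)/f,-1]); return p+r*(z-p[2])/r[2]
def proj(c,P):
    f,M,p,cx,cy=c; r=M.T@(np.array(P)-p); return np.array([cx+f*r[0]/-r[2],cy-f*r[1]/-r[2]])
def reds(im):
    h=cv2.cvtColor(im,cv2.COLOR_RGB2HSV); m=((h[...,0]<12)&(h[...,1]>170)&(h[...,2]>110)).astype('u1')
    n,l,s,c=cv2.connectedComponentsWithStats(m)
    return [(c[i].round(1),s[i,4],cv2.minAreaRect(np.argwhere(l==i)[:,::-1].astype('f4'))[2]) for i in range(1,n) if s[i,4]>40]
E
cat > m1.py <<'E'
from h import *
d=ctrl.get_image('top'); T=mk(d); e=ctrl.get_image('scene'); S=mk(e)
for r in reds(d['image']): print('top',r,ray(T,*r[0],.012).round(4),ray(T,*r[0],.112).round(4))
for r in reds(e['image']): print('scene',r,ray(S,*r[0],.010).round(4),ray(S,*r[0],.110).round(4))
print('blue,purple',ray(T,428,290,.012),ray(T,409,225,.012))
for n,c in dict(TL=(126,171),TR=(200,171),BL=(121,311),BR=(196,311)).items(): print(n,ray(T,*c,.122).round(4))
for c in [(132,343),(183,342),(133,311),(184,310)]: print('ledge',ray(T,*c,.122).round(4))
for c in [(383,182),(448,214),(397,178),(446,190)]: print('scene',ray(S,*c,.122).round(4))
print('tape,tumbler',ray(T,346,285,.04),ray(T,358,221,.085))
E
python3 m1.py
```

```text
top (array([424.4, 256.1]), np.int32(152), 75.96376037597656) [ 0.5356 -0.3686  0.012 ] [ 0.5381 -0.3323  0.112 ]
scene (array([30.4, 28.6]), np.int32(3847), 90.0) [ 0.2798 -1.1506  0.01  ] [ 0.38   -0.9747  0.11  ]
scene (array([91. ,  7.5]), np.int32(176), 71.56504821777344) [ 0.0856 -1.0794  0.01  ] [ 0.2119 -0.9132  0.11  ]
scene (array([161.7,  11.7]), np.int32(190), 53.13010025024414) [-0.0137 -0.8589  0.01  ] [ 0.1261 -0.7223  0.11  ]
scene (array([181.4, 173.2]), np.int32(57), 7.125016689300537) [ 0.5399 -0.3629  0.01  ] [ 0.6051 -0.2931  0.11  ]
scene (array([350.8, 283.9]), np.int32(117), 23.96249008178711) [0.61   0.0988 0.01  ] [0.6658 0.1063 0.11  ]
scene (array([374.3, 285.6]), np.int32(123), 36.869895935058594) [0.5907 0.1402 0.01  ] [0.649  0.1422 0.11  ]
scene (array([393.4, 301.1]), np.int32(134), 38.65980529785156) [0.6035 0.1842 0.01  ] [0.6601 0.1802 0.11  ]
blue,purple [ 0.46717487 -0.37328313  0.012     ] [ 0.59950794 -0.33920442  0.012     ]
TL [0.6927 0.2049 0.122 ]
TR [0.6922 0.0709 0.122 ]
BL [0.4444 0.2047 0.122 ]
BR [0.4441 0.0735 0.122 ]
ledge [0.3899 0.1836 0.122 ]
ledge [0.3915 0.0951 0.122 ]
ledge [0.4443 0.1837 0.122 ]
ledge [0.4459 0.0945 0.122 ]
scene [0.4338 0.0729 0.122 ]
scene [0.4479 0.2073 0.122 ]
scene [0.4099 0.0933 0.122 ]
scene [0.3918 0.1873 0.122 ]
tape,tumbler [ 0.48031148 -0.20238661  0.04      ] [ 0.60327058 -0.21990304  0.085     ]
```

```bash
cat >> h.py <<'E'
def delta(P,Rt=None,o=None):
    """offset(mm) and rotvec in tool axes from the measured pose to P,Rt"""
    o=o or ctrl.get_obs(); M=R.from_rotvec(o['tool_rot'])
    off=M.inv().apply(np.array(P)-o['tool_pos'])*1000
    rot=(M.inv()*Rt).as_rotvec() if Rt is not None else np.zeros(3)
    return off.round(1),rot.round(4)
def down(a): # tool pointing down, tool y at world angle a (mod pi) 
    y=np.array([np.cos(a),np.sin(a),0]);z=np.array([0,0,-1.]);x=np.cross(y,z)
    return R.from_matrix(np.c_[x,y,z])
E
python3 -c "
from h import *
o=ctrl.get_obs(); M=R.from_rotvec(o['tool_rot']).as_matrix(); print(M.round(3))
for a in [90,-90]: print(a,delta([.5365,-.367,.14],down(np.radians(a))))
"
```

```text
[[ 0.902  0.431 -0.   ]
 [ 0.431 -0.902  0.001]
 [ 0.    -0.001 -1.   ]]
90 (array([325.8, -62. ,  58. ]), array([-2.0000e-04, -1.8000e-03, -2.6958e+00]))
-90 (array([325.8, -62. ,  58. ]), array([-1.300e-03,  1.000e-04,  4.458e-01]))
```

```bash
python3 -m handwheel '[{"gripper":-1,"offset":[40,-8,0],"rotation":[0,0,0.06]},{"gripper":-1,"offset":[90,-17,5],"rotation":[0,0,0.13]},{"gripper":-0.2,"offset":[145,-28,15],"rotation":[0,0,0.2]},{"gripper":-0.2,"offset":[200,-38,25],"rotation":[0,0,0.28]},{"gripper":-0.2,"offset":[255,-48,40],"rotation":[0,0,0.36]},{"gripper":-0.2,"offset":[300,-57,50],"rotation":[0,0,0.42]},{"gripper":-0.2,"offset":[325,-62,58],"rotation":[0,0,0.445]},{"gripper":-0.2,"offset":[325,-62,58],"rotation":[0,0,0.445]}]' 30
python3 - <<'E'
from h import *
d=ctrl.get_image('wrist'); cv2.imwrite('pics/w1.png',d['image'][:,:,::-1]); C=mk(d)
for r in reds(d['image']): print(r,ray(C,*r[0],.012).round(4))
print(ctrl.get_obs()['tool_pos'],d['xyz'])
E
```

```text
t: 1.2
tool_pos: [0.5365, -0.3661, 0.1393]
tool_rot: [-3.14, -0.006, 0.003]
contact_force: [-0.1, 0.1, 0.5]
opening: 0.0511
grip_force: 0.0
(array([282.3, 198.4]), np.int32(671), 74.47589111328125) [ 0.5368 -0.3686  0.012 ]
[ 0.53590592 -0.36725417  0.14002745] [ 0.60956586 -0.36611621  0.31448363]
```

View pics/w1.png

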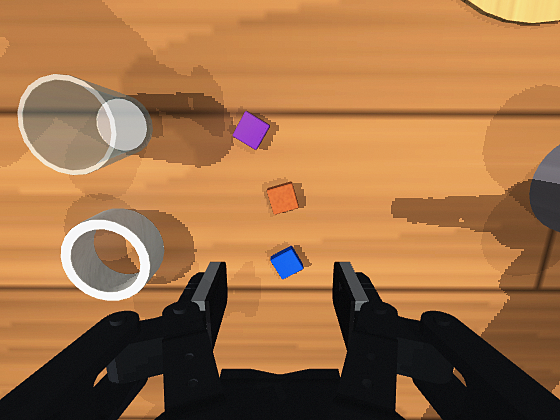

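The wrist view shows the stray at (282,198), turned about 12° (top edge from (266,186) to (293,181)). Blue is at (286,263) and purple at (251,130), both clear of fingers closing along y.

```bash
python3 -m handwheel '[{"gripper":-0.2,"offset":[1,0,25],"rotation":[0,0,-0.1]},{"gripper":-0.2,"offset":[1,0,60],"rotation":[0,0,-0.22]},{"gripper":-0.2,"offset":[1,0,95],"rotation":[0,0,-0.22]},{"gripper":-0.2,"offset":[1,0,120],"rotation":[0,0,-0.22]},{"gripper":-0.2,"offset":[1,0,133],"rotation":[0,0,-0.22]},{"gripper":-0.2,"offset":[1,0,138],"rotation":[0,0,-0.22]},{"gripper":-0.2,"offset":[1,0,138],"rotation":[0,0,-0.22]},{"gripper":0.1,"offset":[1,0,138],"rotation":[0,0,-0.22]}]' 30; python3 -m handwheel '[{"gripper":0.5,"offset":[0,0,0],"rotation":[0,0,0]},{"gripper":0.7,"offset":[0,0,0],"rotation":[0,0,0]},{"gripper":1,"offset":[0,0,0],"rotation":[0,0,0]},{"gripper":1,"offset":[0,0,0],"rotation":[0,0,0]},{"gripper":1,"offset":[0,0,0],"rotation":[0,0,0]},{"gripper":1,"offset":[0,0,0],"rotation":[0,0,0]},{"gripper":1,"offset":[0,0,0],"rotation":[0,0,0]},{"gripper":1,"offset":[0,0,0],"rotation":[0,0,0]}]' 30
python3 -c "
from h import *
print(snap('wrist','w2.png')['xyz'])"
```

```text
t: 2.25
tool_pos: [0.5378, -0.3686, 0.0042]
tool_rot: [3.121, 0.346, 0.003]
contact_force: [-0.2, 0.1, -1.3]
opening: 0.0383
grip_force: 0.0
t: 3.25
tool_pos: [0.537, -0.3678, 0.0027]
tool_rot: [-3.122, -0.346, 0.0]
contact_force: [0.4, 0.3, 0.7]
opening: 0.0001
grip_force: 0.0
[ 0.60794327 -0.35186074  0.1780321 ]
```

View pics/w2.png

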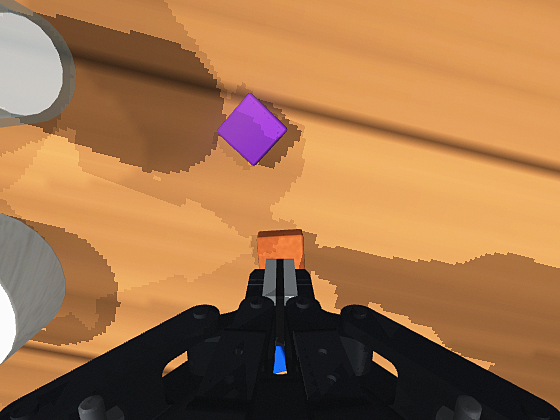

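The fingers shut on nothing. The stone is at about (280,250), just ahead of the fingers in tool +x, so I'm measuring the offset.

Run:
```python
from h import *
d=ctrl.get_image('wrist'); C=mk(d); o=ctrl.get_obs(); M=R.from_rotvec(o['tool_rot'])
def t(u,v,z): return (M.inv().apply(ray(C,u,v,z)-o['tool_pos'])*1000).round(1)
for p in [(259,236),(302,235),(258,269),(305,269)]: print(p,'top',t(*p,.012))
for p in [(260,231),(301,230)]: print(p,'bottom?',t(*p,.0), t(*p,.012))
print('tcp proj',proj(C,o['tool_pos']), proj(C,o['tool_pos']+[0,0,.019]),o['tool_pos'], 'purple',ray(C,252,130,.012), d['attitude'])
e=ctrl.get_image('top'); T=mk(e); print('purple top',ray(T,409,225,.012))
```

```text
(259, 236) top [ 11.8 -11.4  -9.3]
(302, 235) top [12.4 12.4 -9.3]
(258, 269) top [ -8.1 -12.3  -9.3]
(305, 269) top [-8.2 14.5 -9.3]
(260, 231) bottom? [ 10.6 -11.5   2.7] [ 14.8 -10.8  -9.3]
(301, 230) bottom? [11.2 12.6  2.7] [15.3 11.8 -9.3]
tcp proj [279.58301022 249.40994739] [279.59755531 263.13289048] [ 0.53697429 -0.36782062  0.00269349] purple [ 0.60061285 -0.33940673  0.012     ] [-0.24522121  0.19620456 -1.3405278 ]
purple top [ 0.59950794 -0.33920442  0.012     ]
```

Run:
```python
from h import *
d=ctrl.get_image('wrist'); C=mk(d); o=ctrl.get_obs(); M=R.from_rotvec(o['tool_rot'])
im=d['image'][:,:,::-1].copy()[190:400,180:380]; im=cv2.resize(im,None,fx=2.8,fy=2.8,interpolation=cv2.INTER_NEAREST)
def P(p): return proj(C,o['tool_pos']+M.apply(np.array(p)/1000))
for x,c in ((-11,(255,0,0)),(0,(0,255,0)),(11,(0,255,255))):
  for z in (0,-10,-20,-40):
    q=(P((x,0,z))-[180,190])*2.8; cv2.circle(im,tuple(int(i) for i in q),3,c,-1); print(x,z,P((x,0,z)).round(0))
cv2.imwrite('pics/crop.png',im); print(C[0],o['q'],o['tool_pos'],o['contact_force'])
```

```text
-11 0 [280. 266.]
-11 -10 [280. 274.]
-11 -20 [280. 283.]
-11 -40 [280. 303.]
0 0 [280. 249.]
0 -10 [280. 256.]
0 -20 [280. 264.]
0 -40 [280. 282.]
11 0 [280. 232.]
11 -10 [280. 238.]
11 -20 [280. 245.]
11 -40 [280. 261.]
319.94255869980975 [-7.14837035e-01  2.98398716e-01  1.68216998e+00 -9.04709381e-06
  1.16102188e+00  6.35154376e-01] [ 0.53697734 -0.36783392  0.00269509] [0.71010731 0.19748521 0.09393467]
```

View pics/crop.png

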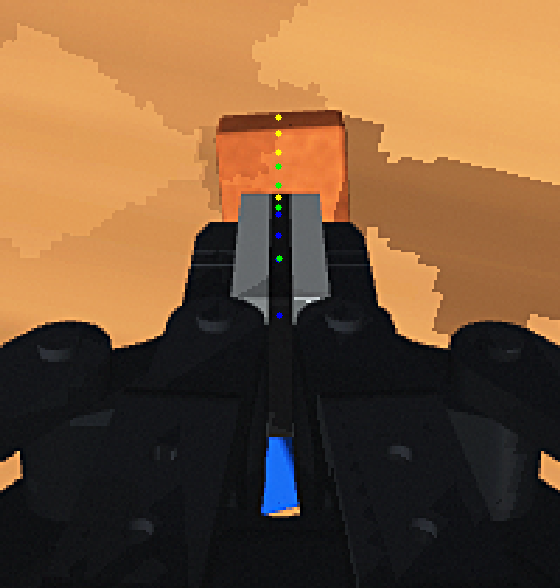

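Run:
```python
from h import *
d=ctrl.get_image('scene'); C=mk(d); o=ctrl.get_obs(); M=R.from_rotvec(o['tool_rot'])
u,v=proj(C,o['tool_pos']).astype(int); x0,y0=u-70,v-80
im=d['image'][:,:,::-1].copy()[y0:y0+120,x0:x0+140]; im=cv2.resize(im,None,fx=5,fy=5,interpolation=cv2.INTER_NEAREST)
for z,c in ((0,(0,255,0)),(-20,(0,255,255)),(-40,(255,255,0))):
    q=(proj(C,o['tool_pos']+M.apply([.011,0,z/1000]))-[x0,y0])*5; cv2.circle(im,tuple(int(i) for i in q),3,c,-1)
cv2.imwrite('pics/crop2.png',im)
```

```text
(no output)
```

View pics/crop2.png

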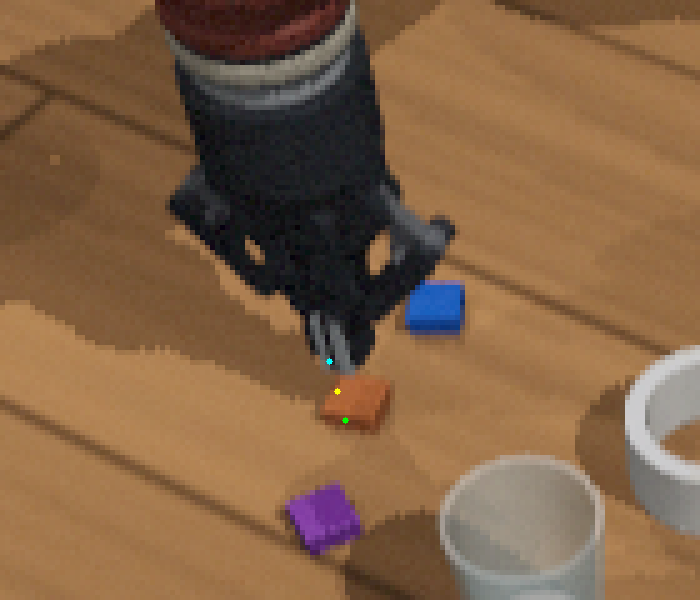

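The scene crop confirms that the real fingertips (crop (345,370)) sit about 38 mm above the reported TCP, over the centre of the stone. I'll treat the tip as TCP + 38 mm, open, and go lower while watching the force.

```bash
python3 -m handwheel '[{"gripper":-0.2,"offset":[0,0,0],"rotation":[0,0,0]},{"gripper":-0.2,"offset":[0,0,0],"rotation":[0,0,0]},{"gripper":-0.2,"offset":[0,0,0],"rotation":[0,0,0]},{"gripper":-0.2,"offset":[0,0,8],"rotation":[0,0,0]},{"gripper":-0.2,"offset":[0,0,16],"rotation":[0,0,0]},{"gripper":-0.2,"offset":[0,0,24],"rotation":[0,0,0]},{"gripper":-0.2,"offset":[0,0,28],"rotation":[0,0,0]},{"gripper":-0.2,"offset":[0,0,30],"rotation":[0,0,0]}]' 30; python3 -m handwheel '[{"gripper":-0.2,"offset":[0,0,0.5],"rotation":[0,0,0]},{"gripper":-0.2,"offset":[0,0,1],"rotation":[0,0,0]},{"gripper":-0.2,"offset":[0,0,1.5],"rotation":[0,0,0]},{"gripper":-0.2,"offset":[0,0,2],"rotation":[0,0,0]},{"gripper":-0.2,"offset":[0,0,2.5],"rotation":[0,0,0]},{"gripper":-0.2,"offset":[0,0,3],"rotation":[0,0,0]},{"gripper":-0.2,"offset":[0,0,3],"rotation":[0,0,0]},{"gripper":-0.2,"offset":[0,0,3],"rotation":[0,0,0]}]'
```

```text
t: 4.5
tool_pos: [0.5368, -0.3677, -0.0278]
tool_rot: [-3.122, -0.346, 0.001]
contact_force: [-1.0, -0.2, -0.2]
opening: 0.0511
grip_force: 0.0
t: 5.5
tool_pos: [0.537, -0.3678, -0.0303]
tool_rot: [-3.122, -0.346, 0.0]
contact_force: [0.2, -0.6, 0.1]
opening: 0.0513
grip_force: 0.0
```

```bash
python3 -m handwheel '[{"gripper":0,"offset":[0,0,1],"rotation":[0,0,0]},{"gripper":0.2,"offset":[0,0,2],"rotation":[0,0,0]},{"gripper":0.4,"offset":[0,0,2],"rotation":[0,0,0]},{"gripper":0.6,"offset":[0,0,2],"rotation":[0,0,0]},{"gripper":0.8,"offset":[0,0,2],"rotation":[0,0,0]},{"gripper":0.8,"offset":[0,0,2],"rotation":[0,0,0]},{"gripper":0.8,"offset":[0,0,2],"rotation":[0,0,0]},{"gripper":0.8,"offset":[0,0,2],"rotation":[0,0,0]}]' 30
```

```text
t: 6.5
tool_pos: [0.537, -0.3678, -0.0323]
tool_rot: [3.122, 0.346, -0.0]
contact_force: [0.4, 0.1, 0.1]
opening: 0.0252
grip_force: 30.9
```

Gripped: 25 mm opening at 31 N. Next I lift, carry it over, and stop above the tray middle at about (0.548, 0.1385).

```bash
python3 -m handwheel '[{"gripper":0.8,"offset":[0,0,-15],"rotation":[0,0,0]},{"gripper":0.8,"offset":[0,0,-45],"rotation":[0,0,0]},{"gripper":0.8,"offset":[0,0,-85],"rotation":[0,0,0]},{"gripper":0.8,"offset":[0,0,-130],"rotation":[0,0,0]},{"gripper":0.8,"offset":[4,-15,-170],"rotation":[0,0,0.03]},{"gripper":0.8,"offset":[12,-50,-195],"rotation":[0,0,0.06]},{"gripper":0.8,"offset":[24,-98,-200],"rotation":[0,0,0.1]},{"gripper":0.8,"offset":[36,-148,-200],"rotation":[0,0,0.14]}]' 30; python3 -c "
from h import *
print(delta([.548,.1385,.165],down(-np.pi/2)))"
```

```text
t: 7.5
tool_pos: [0.5404, -0.2148, 0.1704]
tool_rot: [3.137, 0.123, 0.005]
contact_force: [0.6, 0.5, -0.1]
opening: 0.0249
grip_force: 30.9
(array([  35.3, -351.6,    4.8]), array([ 0.0019, -0.0034,  0.0786]))
```

```bash
python3 -m handwheel '[{"gripper":0.8,"offset":[6,-52,0],"rotation":[0,0,0.02]},{"gripper":0.8,"offset":[12,-108,0],"rotation":[0,0,0.04]},{"gripper":0.8,"offset":[18,-166,0],"rotation":[0,0,0.05]},{"gripper":0.8,"offset":[24,-224,0],"rotation":[0,0,0.06]},{"gripper":0.8,"offset":[29,-280,0],"rotation":[0,0,0.07]},{"gripper":0.8,"offset":[33,-325,0],"rotation":[0,0,0.08]},{"gripper":0.8,"offset":[35,-350,0],"rotation":[0,0,0.08]},{"gripper":0.8,"offset":[35,-352,0],"rotation":[0,0,0.08]}]' 30
python3 - <<'E'
from h import *
print(snap('wrist','w3.png')['xyz'])
print(delta([.548,.1385,.070],down(-np.pi/2)))
E
```

```text
t: 8.5
tool_pos: [0.5461, 0.1396, 0.1689]
tool_rot: [-3.141, -0.006, -0.002]
contact_force: [0.4, 0.4, -0.5]
opening: 0.025
grip_force: 30.9
[0.61866053 0.13979376 0.34432539]
(array([ 1.7,  0.3, 98.7]), array([ 0.0001, -0.0011,  0.0024]))
```

View pics/w3.png

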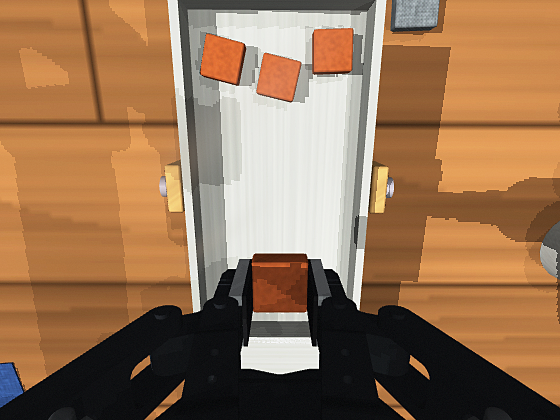

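The stone is held squarely at (280,283) over the tray centreline, and the three others are at (222,59), (279,78) and (332,50). Lowering it now.

```bash
python3 -m handwheel '[{"gripper":0.8,"offset":[1,0,15],"rotation":[0,0,0]},{"gripper":0.8,"offset":[2,0,40],"rotation":[0,0,0]},{"gripper":0.8,"offset":[2,0,65],"rotation":[0,0,0]},{"gripper":0.8,"offset":[2,0,82],"rotation":[0,0,0]},{"gripper":0.8,"offset":[2,0,91],"rotation":[0,0,0]},{"gripper":0.8,"offset":[2,0,95],"rotation":[0,0,0]},{"gripper":0.8,"offset":[2,0,97],"rotation":[0,0,0]},{"gripper":0.8,"offset":[2,0,97],"rotation":[0,0,0]}]' 30
```

```text
t: 9.55
tool_pos: [0.5487, 0.1382, 0.0714]
tool_rot: [-3.141, -0.001, -0.002]
contact_force: [-1.0, 0.2, 0.5]
opening: 0.0252
grip_force: 30.9
```

```bash
python3 -m handwheel '[{"gripper":0.8,"offset":[0,0,0.7],"rotation":[0,0,0]},{"gripper":0.8,"offset":[0,0,1.5],"rotation":[0,0,0]},{"gripper":0.8,"offset":[0,0,1.5],"rotation":[0,0,0]},{"gripper":0.35,"offset":[0,0,1.5],"rotation":[0,0,0]},{"gripper":0.2,"offset":[0,0,1.5],"rotation":[0,0,0]},{"gripper":0.15,"offset":[0,0,1.5],"rotation":[0,0,0]},{"gripper":0.1,"offset":[0,0,1.5],"rotation":[0,0,0]},{"gripper":0.1,"offset":[0,0,1.5],"rotation":[0,0,0]}]' 30;  python3 -m handwheel '[{"gripper":0.1,"offset":[0,0,-4],"rotation":[0,0,0]},{"gripper":0.1,"offset":[0,0,-14],"rotation":[0,0,0]},{"gripper":0.1,"offset":[0,0,-34],"rotation":[0,0,0]},{"gripper":0.1,"offset":[0,0,-60],"rotation":[0,0,0]},{"gripper":1,"offset":[0,0,-85],"rotation":[0,0,0]},{"gripper":1,"offset":[-20,0,-92],"rotation":[0,0,0]},{"gripper":1,"offset":[-55,0,-92],"rotation":[0,0,0]},{"gripper":1,"offset":[-75,0,-92],"rotation":[0,0,0]}]'
python3 - <<'E'
from h import *
print(snap('top','t2.png')['xyz'])
print(delta([.410,.1385,.105],down(-np.pi/2)))
E
```

```text
t: 10.55
tool_pos: [0.5482, 0.1381, 0.0692]
tool_rot: [-3.142, -0.001, 0.0]
contact_force: [0.3, 1.3, 0.4]
opening: 0.0384
grip_force: 0.0
t: 11.55
tool_pos: [0.4727, 0.1382, 0.1632]
tool_rot: [-3.141, -0.002, -0.004]
contact_force: [-0.1, 0.2, 0.1]
opening: 0.0001
grip_force: 0.0
[ 0.55549172 -0.07901576  0.8093734 ]
(array([-61.1,  -0.2,  57.8]), array([-0.0004, -0.0006,  0.0015]))
```

View pics/t2.png

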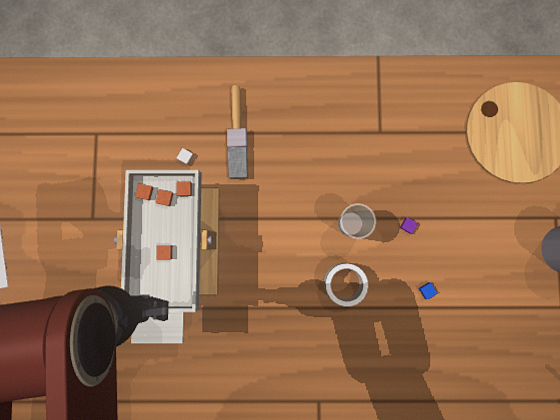

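The stray lies in the tray at (164,252), behind the others' lanes, and nothing else has moved. Next I go over the ledge with shut fingers and feel downward.

```bash
python3 -m handwheel '[{"gripper":1,"offset":[-15,0,3],"rotation":[0,0,0]},{"gripper":1,"offset":[-38,0,10],"rotation":[0,0,0]},{"gripper":1,"offset":[-58,0,24],"rotation":[0,0,0]},{"gripper":1,"offset":[-66,0,42],"rotation":[0,0,0]},{"gripper":1,"offset":[-66,0,56],"rotation":[0,0,0]},{"gripper":1,"offset":[-66,0,64],"rotation":[0,0,0]},{"gripper":1,"offset":[-66,0,69],"rotation":[0,0,0]},{"gripper":1,"offset":[-66,0,70],"rotation":[0,0,0]}]'; python3 -m handwheel '[{"gripper":1,"offset":[0,0,1],"rotation":[0,0,0]},{"gripper":1,"offset":[0,0,2],"rotation":[0,0,0]},{"gripper":1,"offset":[0,0,3],"rotation":[0,0,0]},{"gripper":1,"offset":[0,0,4],"rotation":[0,0,0]},{"gripper":1,"offset":[0,0,5],"rotation":[0,0,0]},{"gripper":1,"offset":[0,0,6],"rotation":[0,0,0]},{"gripper":1,"offset":[0,0,7],"rotation":[0,0,0]},{"gripper":1,"offset":[0,0,8],"rotation":[0,0,0]}]'
```

```text
t: 12.6
tool_pos: [0.4075, 0.138, 0.0911]
tool_rot: [3.142, 0.001, -0.0]
contact_force: [-0.4, -0.8, -0.2]
opening: -0.0002
grip_force: 0.0
t: 13.6
tool_pos: [0.4071, 0.1381, 0.0831]
tool_rot: [-3.141, -0.001, 0.0]
contact_force: [-2.1, 0.7, 4.5]
opening: -0.0001
grip_force: 1.8
```

```bash
python3 -m handwheel '[{"gripper":1,"offset":[0,0,2],"rotation":[0,0,0]},{"gripper":1,"offset":[0,0,5],"rotation":[0,0,0]},{"gripper":1,"offset":[0,0,9],"rotation":[0,0,0]},{"gripper":1,"offset":[0,0,13],"rotation":[0,0,0]},{"gripper":1,"offset":[0,0,17],"rotation":[0,0,0]},{"gripper":1,"offset":[0,0,20],"rotation":[0,0,0]},{"gripper":1,"offset":[0,0,22],"rotation":[0,0,0]},{"gripper":1,"offset":[0,0,22],"rotation":[0,0,0]}]'; python3 -m handwheel '[{"gripper":1,"offset":[0,0,2],"rotation":[0,0,0]},{"gripper":1,"offset":[0,0,5],"rotation":[0,0,0]},{"gripper":1,"offset":[0,0,9],"rotation":[0,0,0]},{"gripper":1,"offset":[0,0,13],"rotation":[0,0,0]},{"gripper":1,"offset":[0,0,17],"rotation":[0,0,0]},{"gripper":1,"offset":[0,0,20],"rotation":[0,0,0]},{"gripper":1,"offset":[0,0,22],"rotation":[0,0,0]},{"gripper":1,"offset":[0,0,22],"rotation":[0,0,0]}]'
```

```text
t: 14.6
tool_pos: [0.4071, 0.138, 0.0611]
tool_rot: [-3.142, -0.001, 0.0]
contact_force: [-1.7, 0.1, 3.5]
opening: 0.0
grip_force: 2.2
t: 15.6
tool_pos: [0.4069, 0.138, 0.039]
tool_rot: [3.142, 0.001, -0.001]
contact_force: [0.2, -0.6, 4.5]
opening: 0.0002
grip_force: 2.0
```

```bash
for i in 1; do python3 -m handwheel '[{"gripper":1,"offset":[0,0,1],"rotation":[0,0,0]},{"gripper":1,"offset":[0,0,2],"rotation":[0,0,0]},{"gripper":1,"offset":[0,0,3],"rotation":[0,0,0]},{"gripper":1,"offset":[0,0,4],"rotation":[0,0,0]},{"gripper":1,"offset":[0,0,5],"rotation":[0,0,0]},{"gripper":1,"offset":[0,0,5],"rotation":[0,0,0]},{"gripper":1,"offset":[0,0,5],"rotation":[0,0,0]},{"gripper":1,"offset":[0,0,5],"rotation":[0,0,0]}]';  done; python3 -c "
from h import *
print([ctrl.get_obs()['contact_force'].round(2)])"
```

```text
t: 16.6
tool_pos: [0.4074, 0.1381, 0.0348]
tool_rot: [3.142, 0.001, 0.0]
contact_force: [-1.1, -0.6, 7.0]
opening: 0.0002
grip_force: 3.8
[array([-1.08, -0.62,  7.03])]
```

```bash
python3 -m handwheel '[{"gripper":1,"offset":[0,0,0.5],"rotation":[0,0,0]},{"gripper":1,"offset":[0,0,1],"rotation":[0,0,0]},{"gripper":1,"offset":[0,0,1.5],"rotation":[0,0,0]},{"gripper":1,"offset":[0,0,2],"rotation":[0,0,0]},{"gripper":1,"offset":[0,0,2.5],"rotation":[0,0,0]},{"gripper":1,"offset":[0,0,2.5],"rotation":[0,0,0]},{"gripper":1,"offset":[0,0,2.5],"rotation":[0,0,0]},{"gripper":1,"offset":[0,0,2.5],"rotation":[0,0,0]}]'
```

```text
t: 17.6
tool_pos: [0.4076, 0.1381, 0.0341]
tool_rot: [3.141, 0.002, -0.001]
contact_force: [-6.9, -2.1, 19.8]
opening: 0.0004
grip_force: 10.4
```

The block is felt: the force jumped from 7 N to 20 N. I'll ease off slightly, hold, and look at the stones.

```bash
python3 -m handwheel '[{"gripper":1,"offset":[0,0,-0.4],"rotation":[0,0,0]},{"gripper":1,"offset":[0,0,-0.8],"rotation":[0,0,0]},{"gripper":1,"offset":[0,0,-1.2],"rotation":[0,0,0]},{"gripper":1,"offset":[0,0,-1.2],"rotation":[0,0,0]},{"gripper":1,"offset":[0,0,-1.2],"rotation":[0,0,0]},{"gripper":1,"offset":[0,0,-1.2],"rotation":[0,0,0]},{"gripper":1,"offset":[0,0,-1.2],"rotation":[0,0,0]},{"gripper":1,"offset":[0,0,-1.2],"rotation":[0,0,0]}]'
python3 - <<'E'
from h import *
a=ctrl.get_image('scene')['image'];b=ctrl.get_image('top')['image']
f=lambda m:cv2.resize(m[:,:,::-1],None,fx=2,fy=2)
cv2.imwrite('pics/p3.png',np.hstack([f(a[150:400,290:480]),f(b[150:400,90:300])]))
E
```

```text
t: 18.6
tool_pos: [0.4075, 0.1381, 0.0344]
tool_rot: [3.141, 0.001, -0.0]
contact_force: [-4.1, -1.6, 14.0]
opening: 0.0
grip_force: 7.0
```

View pics/p3.png

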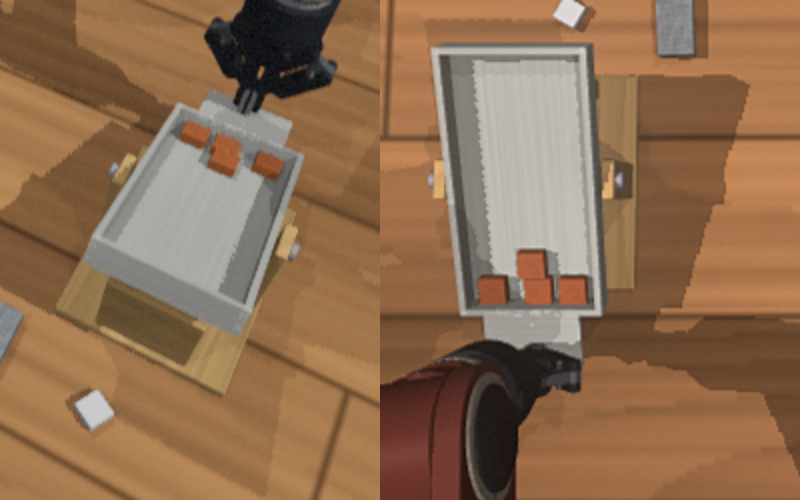

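All four stones are at the ledge end: three against the wall and one right behind the middle stone. Easing up slowly with the hand in contact.

```bash
R='' ; python3 -m handwheel '[{"gripper":1,"offset":[0,0,-0.7],"rotation":[0,0,0]},{"gripper":1,"offset":[0,0,-1.5],"rotation":[0,0,0]},{"gripper":1,"offset":[0,0,-3],"rotation":[0,0,0]},{"gripper":1,"offset":[0,0,-5],"rotation":[0,0,0]},{"gripper":1,"offset":[0,0,-7],"rotation":[0,0,0]},{"gripper":1,"offset":[0,0,-9],"rotation":[0,0,0]},{"gripper":1,"offset":[0,0,-11],"rotation":[0,0,0]},{"gripper":1,"offset":[0,0,-13],"rotation":[0,0,0]}]'; python3 -m handwheel '[{"gripper":1,"offset":[0,0,-2],"rotation":[0,0,0]},{"gripper":1,"offset":[0,0,-4],"rotation":[0,0,0]},{"gripper":1,"offset":[0,0,-6],"rotation":[0,0,0]},{"gripper":1,"offset":[0,0,-8],"rotation":[0,0,0]},{"gripper":1,"offset":[0,0,-10],"rotation":[0,0,0]},{"gripper":1,"offset":[0,0,-12],"rotation":[0,0,0]},{"gripper":1,"offset":[0,0,-14],"rotation":[0,0,0]},{"gripper":1,"offset":[0,0,-16],"rotation":[0,0,0]}]'; python3 -m handwheel '[{"gripper":1,"offset":[0,0,-2],"rotation":[0,0,0]},{"gripper":1,"offset":[0,0,-4],"rotation":[0,0,0]},{"gripper":1,"offset":[0,0,-6],"rotation":[0,0,0]},{"gripper":1,"offset":[0,0,-7.5],"rotation":[0,0,0]},{"gripper":1,"offset":[0,0,-9],"rotation":[0,0,0]},{"gripper":1,"offset":[0,0,-10.5],"rotation":[0,0,0]},{"gripper":1,"offset":[0,0,-12],"rotation":[0,0,0]},{"gripper":1,"offset":[0,0,-13],"rotation":[0,0,0]}]'
```

```text
t: 19.7
tool_pos: [0.4067, 0.138, 0.0457]
tool_rot: [3.141, 0.001, -0.002]
contact_force: [-2.0, 0.3, 3.4]
opening: -0.0001
grip_force: 2.1
t: 20.7
tool_pos: [0.4073, 0.138, 0.0621]
tool_rot: [-3.142, -0.001, -0.0]
contact_force: [-2.3, 0.2, 3.6]
opening: -0.0002
grip_force: 1.8
t: 21.7
tool_pos: [0.4074, 0.138, 0.0751]
tool_rot: [-3.142, -0.001, -0.001]
contact_force: [-0.3, 0.5, 3.5]
opening: -0.0001
grip_force: 1.4
```

```bash
python3 -m handwheel '[{"gripper":1,"offset":[0,0,-1],"rotation":[0,0,0]},{"gripper":1,"offset":[0,0,-2],"rotation":[0,0,0]},{"gripper":1,"offset":[0,0,-3],"rotation":[0,0,0]},{"gripper":1,"offset":[0,0,-4],"rotation":[0,0,0]},{"gripper":1,"offset":[0,0,-5],"rotation":[0,0,0]},{"gripper":1,"offset":[0,0,-6],"rotation":[0,0,0]},{"gripper":1,"offset":[0,0,-7],"rotation":[0,0,0]},{"gripper":1,"offset":[0,0,-8],"rotation":[0,0,0]}]'; python3 -m handwheel '[{"gripper":1,"offset":[0,0,-1],"rotation":[0,0,0]},{"gripper":1,"offset":[0,0,-2],"rotation":[0,0,0]},{"gripper":1,"offset":[0,0,-3],"rotation":[0,0,0]},{"gripper":1,"offset":[0,0,-4],"rotation":[0,0,0]},{"gripper":1,"offset":[0,0,-5],"rotation":[0,0,0]},{"gripper":1,"offset":[0,0,-6],"rotation":[0,0,0]},{"gripper":1,"offset":[0,0,-7],"rotation":[0,0,0]},{"gripper":1,"offset":[0,0,-8],"rotation":[0,0,0]}]'; python3 -m handwheel '[{"gripper":1,"offset":[0,0,-5],"rotation":[0,0,0]},{"gripper":1,"offset":[0,0,-15],"rotation":[0,0,0]},{"gripper":1,"offset":[0,10,-30],"rotation":[0,0,0]},{"gripper":1,"offset":[0,40,-50],"rotation":[0,0,0]},{"gripper":1,"offset":[0,80,-70],"rotation":[0,0,0]},{"gripper":1,"offset":[0,120,-85],"rotation":[0,0,0]},{"gripper":1,"offset":[0,140,-90],"rotation":[0,0,0]},{"gripper":1,"offset":[0,140,-90],"rotation":[0,0,0]}]'
python3 - <<'E'
from h import *
a=ctrl.get_image('scene')['image'];b=ctrl.get_image('top')['image']
f=lambda m:cv2.resize(m[:,:,::-1],None,fx=2,fy=2)
cv2.imwrite('pics/p4.png',np.hstack([f(a[150:400,290:480]),f(b[150:400,90:300])]))
E
```

```text
t: 22.7
tool_pos: [0.4072, 0.138, 0.0829]
tool_rot: [3.142, 0.001, -0.0]
contact_force: [1.4, -0.4, 1.8]
opening: 0.0001
grip_force: 1.2
t: 23.7
tool_pos: [0.4064, 0.1379, 0.0902]
tool_rot: [3.141, 0.001, -0.003]
contact_force: [-0.1, 0.3, 0.2]
opening: -0.0
grip_force: 0.0
t: 24.7
tool_pos: [0.4078, -0.0034, 0.1827]
tool_rot: [3.141, -0.004, 0.004]
contact_force: [-0.5, -0.0, -0.1]
opening: 0.0001
grip_force: 0.0
```

View pics/p4.png

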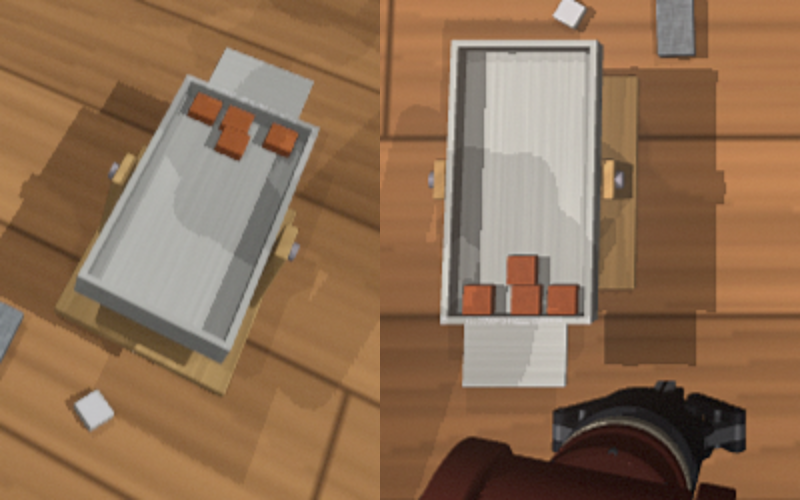

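The tray is level, the four stones are at the ledge end, and the hand is clear.

```bash
python3 -c "
from station import ctrl
print(ctrl.finish_job())"
```

```text
the job is handed in; nothing more can be done
None
```

The job is handed in after about 25 s: all four stones are at the ledge end of the level tray, the highest reading while pressing was about 21 N (forces are read only at the end of each move), the tray was eased back up under the hand, and the hand is clear; the judge's result was not shown.

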